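# Seat two resin sample discs in the microscope holder

## Robot

A 6-joint arm with a two-finger parallel gripper is mounted at the origin on a cart in front of the work surface, level with it; the furniture and walls round the work are solid. World frame = base frame: x ahead of the robot, y to its left, z up, the work surface at z = 0. Lengths are in m, angles in rad, forces in N, time in s.
With the tool pointing down it reaches from about 0.325 to 0.775 m from the base axis. Payload 9.3 kg.
Tool frame: the origin (TCP) lies at the centre of the arm's flange, where the gripper is bolted on; the fingertips stand r.tip_reach ahead of it and the grasp point (between the pads) lies 155 mm ahead of it (r.tip_reach is the distance from the TCP to the fingertips, in m); z points along the fingers, y is the direction in which the jaws open and shut (so a half turn about z gives the same grasp; the last joint's range is limited). The gripper opens to 85 mm and grips with 20 to 120 N. Pads are 22 mm wide; open, the fingers measure 114 mm over their backs; the gripper's body (76 mm by 85 mm) begins 54 mm behind the grasp point. The pads swing forward as they close: fully open they stand 13 mm farther back than shut.
Start: joints at [-0.153, 0.259, 0.021, 1.334, 0, 1.418], TCP at [0.55, -0, 0.405] pointing down, gripper open.
Joint ranges: [-3.04, 3.04], [-0.91, 1.82], [-1.04, 1.36], [-1.92, 1.95], [-1.52, 1.45], [-3.14, 3.14]. Speed limits (rad/s): [2.22, 2.22, 2.79, 3.14, 3.14, 3.14].

## Interface

Orientations are given as a unit quaternion [w, x, y, z].
In Python, from cell import r, optics gives the robot as it stands.
- The arm moves only by the tool send_rows, never from a script. Its argument "plan" is a list of rows, each an object with "linear": the shift along the tool's x, y, z scaled (see below), a list of three; "turn": the turn, a rotation vector about the tool's x, y, z scaled (see below), a list of three; "hand": the closure, from 0 (fully open) to 1 (shut). A call has 1 to 12 rows; each row is the pose to reach, as a shift and turn from the pose measured when the call began, along the tool's axes at that moment; what a row does not reach only later rows make up. The controller multiplies each number of a shift by 0.2 m and each number of a turn by 60 degrees. A row lasts 1/10 s, in which the tool goes at most 50 mm and 8.59 degrees, less where a joint would pass 70% of its speed; a pose out of reach is approached as far as the arm can. A call with a number of a shift or a turn outside -1 to 1 is refused whole. A call with a gripper value outside its range is refused whole. The fingers move at their own pace and stop on an object; the grip force is fixed at half the most. Time passes only in rows, so rows that repeat a pose let the fingers close. It gives the time, the measured TCP pose, the force and the opening at its end, in the units of the state.
- r.sense(): the state, without advancing time (a new reading comes with each control period).
- optics.read_camera(name): name is "scene" or "side" or "wrist"; returns the picture (480x640x3 uint8, red, green, blue); there is no depth.
- optics.get_calibration(name): a dict with "camera_matrix" (3x3 intrinsics, pixels), "R" (3x3) and "t" (3): a world point X has camera coordinates R X + t. Camera axes: x right, y down, z forward; pixel columns grow to the right and rows downward; lengths in m; the calibration is good to about 2 mm. A picture is of the moment at which its call begins: read the wrist's pose just before it. get_calibration takes no time and is no camera call; for the wrist camera it gives the pose at the moment of the call.
- r.sign_off(): hands the job in, once; it reports no verdict.
The state is a dict: "time": time; "q": joint angles; "qd": joint speeds; "effort": joint torques, N m; "position": TCP position; "tcp_rot": TCP orientation; "wrist_force": force on the tool from outside, world axes, zero at the start; "wrist_torque": the same for the moment, N m; "gripper_width": opening from 0.0 (shut) to 1.0 (fully open).
Only numpy, scipy, OpenCV 4.12 (cv2) and the standard library are available. Lean on these libraries where they do the work, as an engineer would, in place of code of your own. Each camera call takes 0.05 s, during which the arm holds its last target.

## Task

Two loose resin sample discs, a large and a small one, lie on the flat top of the grey sample holder. Without picking either of them up, gently push each disc with the fingertips across the top until it drops into the round recess of its own size, so that both lie flat, fully home and flush with the holder's top. Leave the pot, the loupe and the roll of tape beside the holder where they are.

Things in the scene. Friction and masses are not known exactly. Their poses are not given: they have to be found in the camera images.
- holder: grey painted metal sample holder, a fixed flat plate 170 (its x) x 270 (its y) x 20 mm high standing on the table; origin at the centre of its underside, z up. Its top is 20 mm above the table and is flat apart from two round recesses, both 10 mm deep with flat floors, in its far half (+x). It does not move when pushed.
- mount_large: large loose disc of white cast resin, 50 mm in diameter, 10 mm thick, 40 g (up to 30 % more or less), thin dark strips in the middle of its top; origin at the centre of its underside, z up. It starts lying flat on the near (-x) half of the holder's top, left or right, which varies. It slides freely when pushed.
- mount_small: small loose disc of white cast resin, 36 mm in diameter, 10 mm thick, 25 g (up to 30 % more or less), otherwise like the large one; origin at the centre of its underside, z up. It starts on the other side of the near half of the holder's top.
- recess_large (a point): centre of the floor of the large recess: 54 mm in diameter, 10 mm deep, at x = +35, y = +60 mm in the holder's frame; its floor is 10 mm above the table, its rim level with the holder's top
- recess_small (a point): centre of the floor of the small recess: 40 mm in diameter, 10 mm deep, at x = +35, y = -60 mm in the holder's frame; its floor is 10 mm above the table, its rim level with the holder's top
- pill_pot: small white lidded pot, 38 mm in diameter, 58 mm high, standing loose on the table to the left (+y) of the holder; origin at the centre of its underside. Bystander.
- loupe: folded red pocket loupe, 36 x 52 x 14 mm, lying loose on the table to the right (-y) of the holder; origin at the centre of its underside. Bystander.
- tape: roll of white tape, 62 mm in diameter, 48 mm high, lying loose and flat, hole upward, on the table beyond (+x of) the holder; origin at the centre of its underside. Bystander.

How it is judged:
At the end, for the whole second after the job is handed in: each disc lies at rest in the recess of its own size: its centre within 4.5 mm of the recess centre, its underside within 2 mm of the recess floor's height, tilted less than 0.06 rad; the pot, the loupe and the tape are within 20 mm of where they stood (horizontal distance between mount_large and recess_large below 0.0045 m and z of mount_large in the frame of holder between 0.008 and 0.012 m and angle between each of mount_large, mount_small's own z axis and vertical below 0.06 rad and linear speed of each of mount_large, mount_small below 0.01 m/s and horizontal distance between mount_small and recess_small below 0.0045 m and z of mount_small in the frame of holder between 0.008 and 0.012 m and distance of each of pill_pot, loupe, tape from where it was at the start of the episode below 0.02 m); the robot touches nothing.
It fails at once if a disc is picked up: its underside's centre rises more than 12 mm above the holder's top (z of any of mount_large, mount_small in the frame of holder above 0.032 m).
It fails at once if a disc is stood on edge or turned over (tilted more than 0.7 rad) (angle between any of mount_large, mount_small's own z axis and vertical above 0.7 rad).
It fails at once if a disc is squeezed or pressed hard (more than 40 N from the fingers) (contact force between the fingers and mount_large above 40 N or contact force between the fingers and mount_small above 40 N).
It fails at once if the pot, the loupe or the tape is moved more than 30 mm (distance of any of pill_pot, loupe, tape from where it was at the start of the episode above 0.03 m).
It also fails if it takes over 45 s, if anything falls off the work surface, if the arm or the gripper's body presses on something with over 40 N, if the wrist force passes 120 N, or if a joint passes its speed limit or range.

## Working session

There is one attempt and no reset: what is moved stays moved. The work goes in short steps, Python scripts to look and compute and a tool call to move; the robot and the scene stay as the last step left them, time stands still between calls to the robot, and variables do not carry over. Pictures are saved under pics/ and viewed, and the job is handed in when it is done.

Besides the shell and the picture viewer there is one more tool, called as a command line: name --argument value ..., lists and objects as JSON in quotes. send_rows: Moves the arm, as the interface text tells. Shifts and turns lie within -1 to 1; 1 stands for 0.2 m of shift or 60 degrees of turn. Its arguments: {"type":"object","properties":{"plan":{"type":"array"}},"required":["plan"]}

```bash
mkdir -p pics; ls
python3 - <<'E'
from cell import r,optics
import cv2
print(r.sense(), r.tip_reach)
for n in ("scene","side","wrist"):
    c=optics.get_calibration(n); print(n,c)
    im=optics.read_camera(n); cv2.imwrite(f"pics/{n}0.png",im[:,:,::-1])
E
```

```text
pics
{'time': 0.0, 'q': array([-1.52620707e-01,  2.59194591e-01,  2.07242252e-02,  1.33369415e+00,
       -1.72069932e-05,  1.41818905e+00]), 'qd': array([-1.05826333e-03, -2.17459967e-03,  2.58973930e-05,  3.54542406e-05,
       -1.74466448e-03, -7.64373400e-04]), 'effort': array([-2.65873996e-04, -5.55637658e+01,  3.44536042e+01,  1.31759423e-02,
       -2.94380488e-04,  4.47349430e-05]), 'position': array([ 5.49939166e-01, -8.83392745e-06,  4.04049930e-01]), 'tcp_rot': array([-5.46556367e-04,  7.07111361e-01,  7.07101870e-01, -4.11506931e-04]), 'wrist_force': array([1.26681788, 0.31510929, 0.10570989]), 'wrist_torque': array([ 0.03887773,  0.02223659, -0.01655539]), 'gripper_width': 0.999989479341707} 0.1734
scene {'camera_matrix': array([[614.73472851,   0.        , 319.21675128],
       [  0.        , 614.73472851, 236.65128584],
       [  0.        ,   0.        ,   1.        ]]), 'R': array([[ 0.64417519, -0.76480572, -0.01051347],
       [-0.53301519, -0.43900129, -0.72330676],
       [ 0.54857373,  0.47154011, -0.69044681]]), 't': array([-0.36941755,  0.38500695,  0.74308568])}
side {'camera_matrix': array([[606.60825907,   0.        , 308.90560973],
       [  0.        , 606.60825907, 245.94206833],
       [  0.        ,   0.        ,   1.        ]]), 'R': array([[ 0.99450119, -0.10392516,  0.01292073],
       [-0.06124138, -0.67720503, -0.73324132],
       [ 0.08495221,  0.72841808, -0.67984573]]), 't': array([-0.607984  ,  0.10171835,  0.99595896])}
wrist {'camera_matrix': array([[358.14995371,   0.        , 323.49577255],
       [  0.        , 358.14995371, 240.28535239],
       [  0.        ,   0.        ,   1.        ]]), 'R': array([[ 9.99999104e-01,  9.48711384e-04, -9.44013978e-04],
       [ 1.19000188e-03, -9.53062877e-01,  3.02770105e-01],
       [-6.12463233e-04, -3.02770957e-01, -9.53063152e-01]]), 't': array([-0.54925657, -0.04028134,  0.37958797])}
```

View pics/scene0.png

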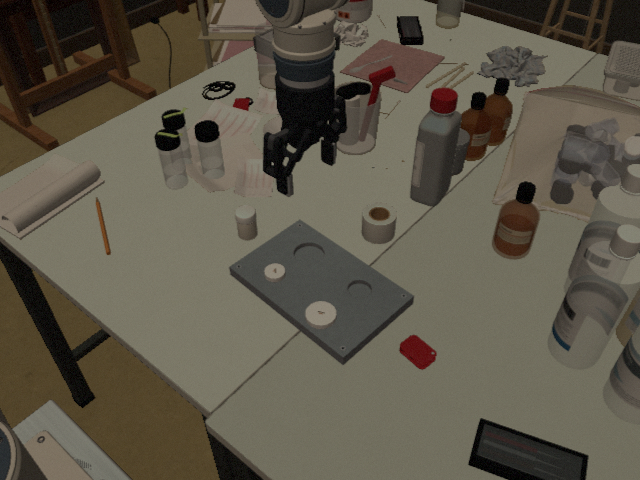

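View pics/side0.png

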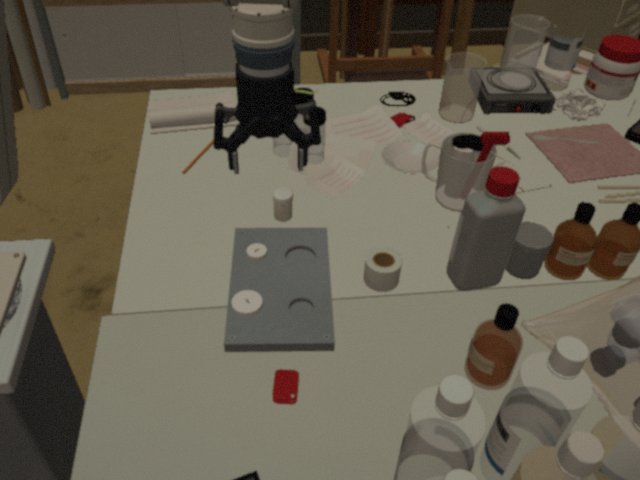

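View pics/wrist0.png

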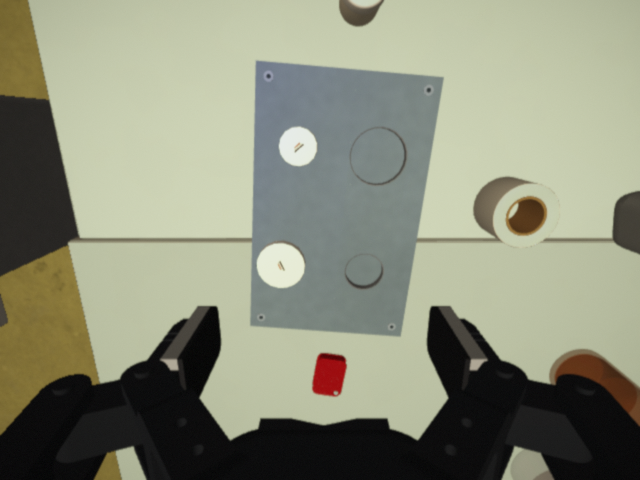

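```bash
cat > h.py <<'E'
import numpy as np, cv2
from cell import r,optics
def grab(n):
    c=optics.get_calibration(n); im=optics.read_camera(n); return im,c
def unproj(uv,z,c):
    uv=np.atleast_2d(uv).astype(float)
    K,R,t=c["camera_matrix"],np.array(c["R"]),np.array(c["t"])
    d=(np.linalg.inv(K)@np.c_[uv,np.ones(len(uv))].T).T@R
    o=-R.T@t
    return o+d*((z-o[2])/d[:,2])[:,None]
def proj(X,c):
    p=(c["R"]@np.atleast_2d(X).T).T+c["t"]; q=p@c["camera_matrix"].T
    return q[:,:2]/q[:,2:]
def rect(im,c,z,x0,x1,y0,y1,s=2000):
    "ortho rectify at height z; image col = y decreasing, row= x decreasing (x up, y left)"
    W=int((y1-y0)*s);H=int((x1-x0)*s)
    cc,rr=np.meshgrid(np.arange(W),np.arange(H))
    X=np.stack([x1-rr/s,y1-cc/s,np.full(rr.shape,z)],-1).reshape(-1,3)
    uv=proj(X,c).reshape(H,W,2).astype(np.float32)
    return cv2.remap(im,uv[...,0],uv[...,1],cv2.INTER_CUBIC)
def discs(im,c,z,polymask=None):
    hsv=cv2.cvtColor(im,cv2.COLOR_RGB2HSV)
E
python3 - <<'E'
from h import *
print(r.sense()["time"])
for n in("wrist","side","scene"):
    im,c=grab(n)
    cv2.imwrite(f"pics/raw_{n}.png",im[:,:,::-1])
    # rough holder
    o=rect(im,c,0.02,0.40,0.68,-0.12,0.22)
    cv2.imwrite(f"pics/rect_{n}.png",o[:,:,::-1])
    print(o.shape)
E
```

```text
0.15
(560, 679, 3)
(560, 679, 3)
(560, 679, 3)
```

View pics/rect_wrist.png

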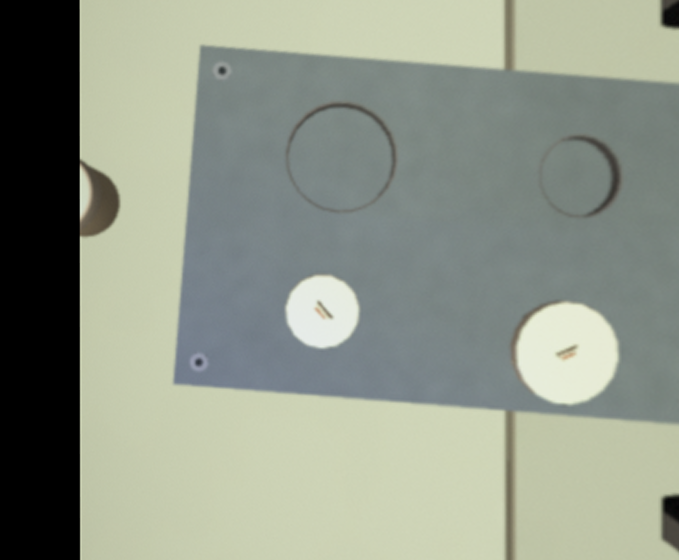

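View pics/rect_side.png

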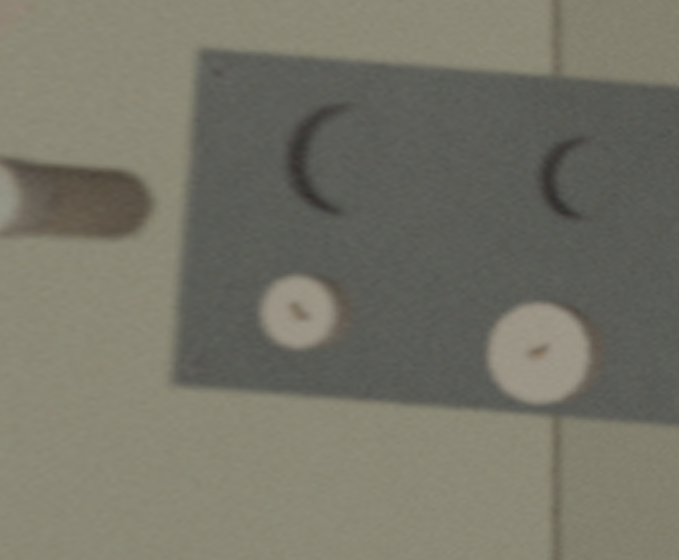

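```bash
cat >> h.py <<'E'
    v=hsv[...,2].astype(int); s=hsv[...,1]
    return hsv
def finddiscs(im,c,z,box=(0.40,0.70,-0.16,0.16)):
    "white discs on gray plate -> world centre from ellipse-fit in rectified view at z"
    o=rect(im,c,z,*box)
    g=cv2.cvtColor(o,cv2.COLOR_RGB2GRAY)
    return o,g
E
python3 - <<'E'
from h import *
for n in("wrist","side"):
    im=cv2.imread(f"pics/raw_{n}.png")[:,:,::-1].copy(); c=optics.get_calibration(n)
    for z in(.03,):
        o=rect(im,c,z,.40,.68,-.16,.20); g=cv2.cvtColor(o,cv2.COLOR_RGB2GRAY)
        _,b=cv2.threshold(g,0,255,cv2.THRESH_OTSU)
        for k in cv2.findContours(b,cv2.RETR_EXTERNAL if 0 else cv2.RETR_LIST,cv2.CHAIN_APPROX_NONE)[0]:
            (u,v),rr=cv2.minEnclosingCircle(k); A=cv2.contourArea(k)
            if 1500<A<13000 and A>.8*np.pi*rr*rr:
                e=cv2.fitEllipse(k); print(n,"disc r",rr/2,"axes",np.array(e[1])/4,"x,y",.68-e[0][1]/2000,.20-e[0][0]/2000)
    # plate fit: gray-mask at z=.02
    o=rect(im,c,.02,.40,.68,-.16,.20); g=cv2.cvtColor(o,cv2.COLOR_RGB2GRAY)
    if n=="wrist":
      from numpy import array
      hits=cv2.HoughCircles(cv2.GaussianBlur(g,(5,5),0),cv2.HOUGH_GRADIENT,1,100,param1=60,param2=20,minRadius=36,maxRadius=58)
      for u,v,rr in hits[0]: print("circ",rr/2,.68-v/2000,.20-u/2000)
for n,uv in (("wrist",[(256,61),(443,78),(401,336),(250,325)]),("side",[(235,228),(327,228),(334,346),(225,346)])):
    print(n,unproj(uv,.02,optics.get_calibration(n)))
E
```

```text
wrist disc r 25.526996612548828 axes [24.92584801 25.15280151] x,y 0.5049221496582031 -0.059655944824218765
wrist disc r 18.305034637451172 axes [17.89705658 18.04484558] x,y 0.5253001403808595 0.059439270019531254
circ 25.5 0.50375 -0.06324999
circ 25.65 0.60075 0.05025001
circ 18.15 0.52475 0.059249997
circ 20.7 0.59225 -0.06875001
circ 21.1 0.58425003 0.19575
side disc r 26.076953887939453 axes [24.96599579 25.64717293] x,y 0.5037535400390626 -0.05818743896484374
side disc r 19.335376739501953 axes [17.88957977 19.00508881] x,y 0.5240837860107422 0.060488769531250014
wrist [[ 0.48910682  0.13278429  0.02      ]
 [ 0.65774356  0.1189965   0.02      ]
 [ 0.6375158  -0.149045    0.02      ]
 [ 0.46734644 -0.13509251  0.02      ]]
side [[ 0.48769929  0.13340384  0.02      ]
 [ 0.65716242  0.11822472  0.02      ]
 [ 0.63345206 -0.1538254   0.02      ]
 [ 0.46847879 -0.13825531  0.02      ]]
```

send_rows --plan '[{"linear": [-0.2,-0.2,0.2],"turn": [0,0,0.14],"hand": 0.65},{"linear": [-0.4,-0.3,0.4],"turn": [0,0,0.28],"hand": 0.65},{"linear": [-0.467,-0.38,0.6],"turn": [0,0,0.42],"hand": 0.65},{"linear": [-0.467,-0.38,0.8],"turn": [0,0,0.56],"hand": 0.65},{"linear": [-0.467,-0.38,0.85],"turn": [0,0,0.693],"hand": 0.65},{"linear": [-0.467,-0.38,0.85],"turn": [0,0,0.693],"hand": 0.65},{"linear": [-0.467,-0.38,0.85],"turn": [0,0,0.693],"hand": 0.65},{"linear": [-0.467,-0.38,0.85],"turn": [0,0,0.693],"hand": 0.65}]'

```text
time: 1.1
position: [0.4747, -0.0934, 0.236]
tcp_rot: [0.001, 0.911, 0.412, 0.001]
wrist_force: [0.7, -0.2, 0.3]
gripper_width: 0.349
```

Run:
```python
from h import *
s=r.sense(); print({k:s[k] for k in("time","position","tcp_rot","wrist_force","gripper_width")},r.tip_reach)
for n in("side","wrist"):
    im,c=grab(n); cv2.imwrite(f"pics/a_{n}.png",im[:,:,::-1])
```

```text
{'time': 1.1, 'position': array([ 0.47474387, -0.09336429,  0.23598781]), 'tcp_rot': array([7.80355309e-04, 9.11290378e-01, 4.11762992e-01, 6.90305964e-04]), 'wrist_force': array([ 0.71520191, -0.15818817,  0.27341642]), 'gripper_width': 0.3491158536455233} 0.1734
```

View pics/a_side.png

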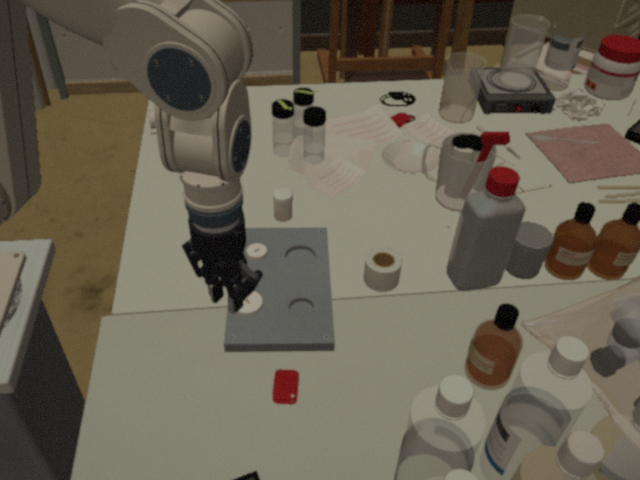

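View pics/a_wrist.png

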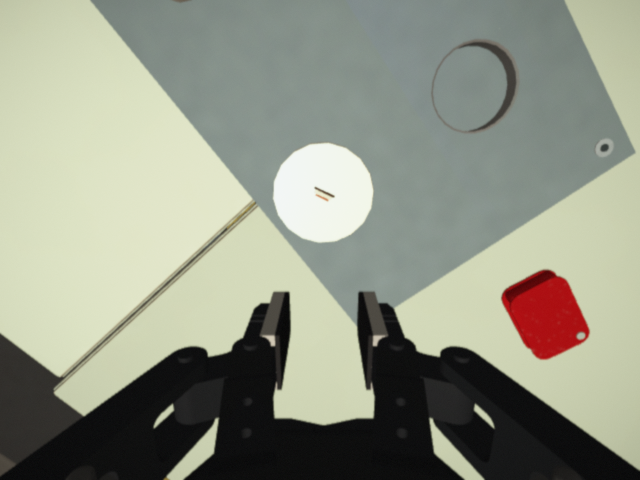

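Run:
```python
from h import *
c=optics.get_calibration("wrist");K,R,t=c["camera_matrix"],np.array(c["R"]),np.array(c["t"])
o=-R.T@t;print("cam",o)
s=r.sense();p=s["position"]
from scipy.spatial.transform import Rotation as Ro
q=s["tcp_rot"];T=Ro.from_quat([*q[1:],q[0]])
for z in(.04,.05,.06,.07):
    for zz,uv in ((z,[(289,292),(359,292)]),):
        X=unproj(uv,zz,c);print(z,np.round(T.inv().apply(X-p),4))
im=cv2.imread("pics/a_wrist.png")
cv2.imwrite("pics/a_crop.png",cv2.resize(im[270:400,220:430],None,fx=3.5,fy=3.5,interpolation=cv2.INTER_CUBIC))
im=cv2.imread("pics/a_side.png")
cv2.imwrite("pics/a_crop2.png",cv2.resize(im[220:360,170:350],None,fx=4,fy=4,interpolation=cv2.INTER_CUBIC))
```

```text
cam [ 0.52564227 -0.03566836  0.2051993 ]
0.04 [[-0.0031 -0.0173  0.1958]
 [-0.0031  0.0182  0.1959]]
0.05 [[ 0.0018 -0.0163  0.1858]
 [ 0.0018  0.0171  0.1859]]
0.06 [[ 0.0066 -0.0152  0.1758]
 [ 0.0066  0.016   0.1759]]
0.07 [[ 0.0115 -0.0141  0.1658]
 [ 0.0115  0.0149  0.1659]]
```

View pics/a_crop.png

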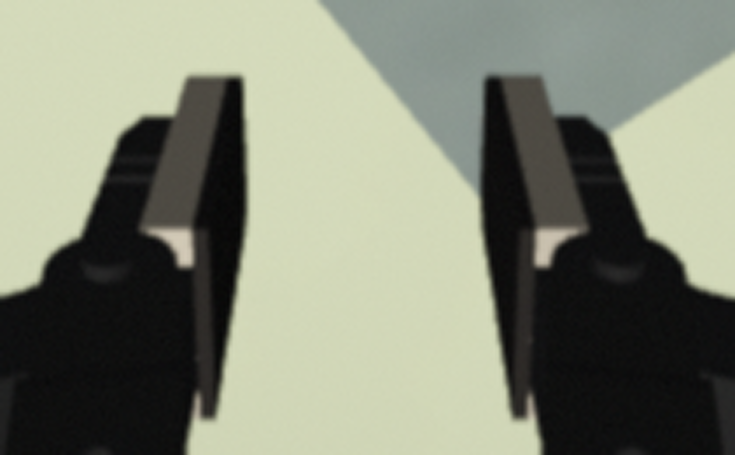

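View pics/a_crop2.png

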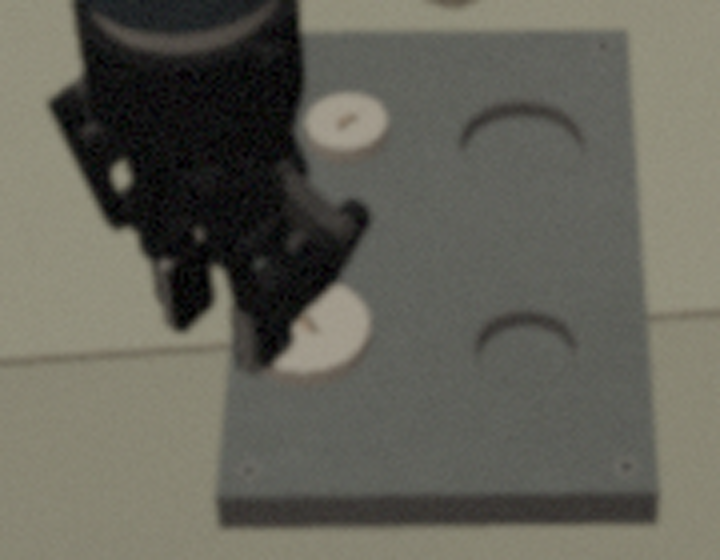

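send_rows --plan '[{"linear": [0,0,0.15],"turn": [0,0,0],"hand": 0.65},{"linear": [0,0,0.205],"turn": [0,0,0],"hand": 0.65},{"linear": [0,0,0.205],"turn": [0,0,0],"hand": 0.65},{"linear": [0.03,0,0.205],"turn": [0,0,0],"hand": 0.65},{"linear": [0.05,0,0.205],"turn": [0,0,0],"hand": 0.65},{"linear": [0.05,0,0.205],"turn": [0,0,0],"hand": 0.65}]'

```text
time: 1.8
position: [0.4819, -0.0854, 0.1956]
tcp_rot: [0.001, 0.911, 0.412, 0.001]
wrist_force: [-0.9, -0.1, -0.3]
gripper_width: 0.355
```

Run:
```python
from h import *
im,c=grab("wrist"); cv2.imwrite(f"pics/b_wrist.png",im[:,:,::-1])
im,c=grab("side"); cv2.imwrite("pics/b_side.png",cv2.resize(im[220:360,170:350,::-1],None,fx=4,fy=4,interpolation=cv2.INTER_CUBIC))
```

```text
(no output)
```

View pics/b_wrist.png

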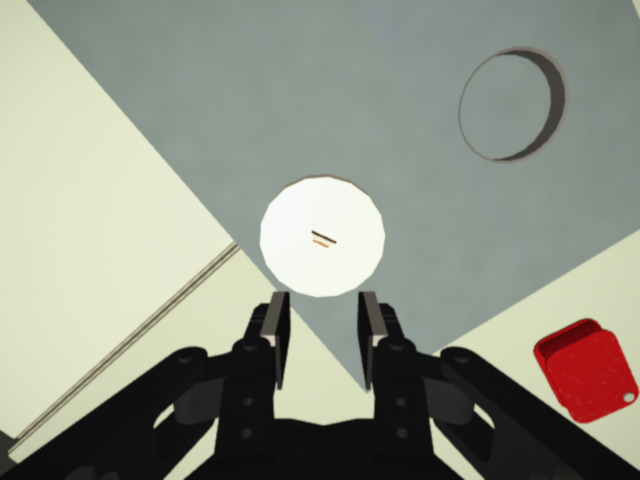

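View pics/b_side.png

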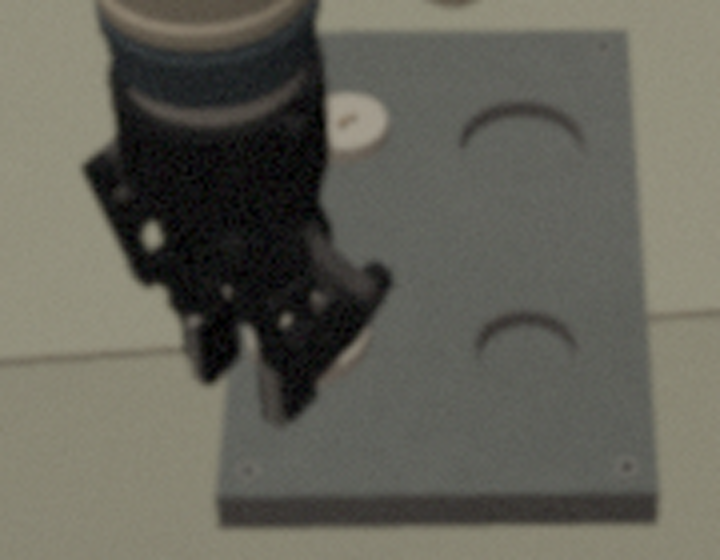

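send_rows --plan '[{"linear": [0.02,0,0.007],"turn": [0,0,0],"hand": 0.65},{"linear": [0.05,0,0.007],"turn": [0,0,0],"hand": 0.65},{"linear": [0.09,0,0.007],"turn": [0,0,0],"hand": 0.65},{"linear": [0.13,0,0.007],"turn": [0,0,0],"hand": 0.65},{"linear": [0.17,0,0.007],"turn": [0,0,0],"hand": 0.65},{"linear": [0.21,0,0.007],"turn": [0,0,0],"hand": 0.65},{"linear": [0.25,0,0.007],"turn": [0,0,0],"hand": 0.65},{"linear": [0.29,0,0.007],"turn": [0,0,0],"hand": 0.65},{"linear": [0.33,0,0.007],"turn": [0,0,0],"hand": 0.65},{"linear": [0.37,0,0.007],"turn": [0,0,0],"hand": 0.65},{"linear": [0.4,0,0.007],"turn": [0,0,0],"hand": 0.65},{"linear": [0.42,0,0.007],"turn": [0,0,0],"hand": 0.65}]'

```text
time: 3.1
position: [0.5374, -0.0222, 0.1939]
tcp_rot: [0.001, 0.911, 0.412, 0.001]
wrist_force: [-0.4, -0.4, -0.0]
gripper_width: 0.35
```

Run:
```python
from h import *
s=r.sense();print(s["time"],s["position"],s["wrist_force"])
im,c=grab("wrist"); cv2.imwrite(f"pics/c_wrist.png",im[:,:,::-1])
X=[[.601,.0495,.02]];print(proj(X,c))
```

```text
3.1 [ 0.53741207 -0.02215493  0.1939353 ] [-0.44315164 -0.44157061 -0.02060365]
[[322.98078639  72.75790326]]
```

View pics/c_wrist.png

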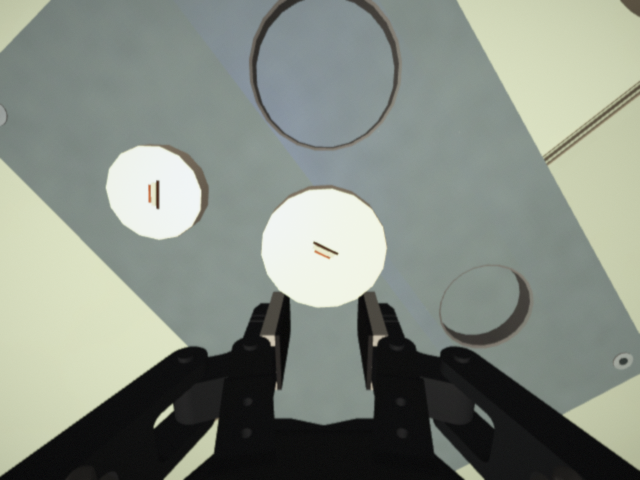

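Run:
```python
from h import *
c=optics.get_calibration("wrist")
im=cv2.imread("pics/c_wrist.png");g=cv2.cvtColor(im,cv2.COLOR_BGR2GRAY)
b=(g>215).astype(np.uint8)
for k in cv2.findContours(b,cv2.RETR_EXTERNAL,cv2.CHAIN_APPROX_NONE)[0]:
    if 4000<cv2.contourArea(k)<16000:
        e=cv2.fitEllipse(k);print(e,unproj(e[0],.03,c))
print("recess",unproj([(250.5,69),(400,69),(325,148)],.02,c))
```

```text
((95.97425842285156, 311.32696533203125), (93.51947784423828, 224.69351196289062), 143.9281463623047) [[0.46954876 0.04297375 0.03      ]]
((323.3652648925781, 247.70372009277344), (116.66361236572266, 123.19680786132812), 90.35021209716797) [[0.55896577 0.00145045 0.03      ]]
((153.26925659179688, 191.9964141845703), (85.47938537597656, 98.7866439819336), 131.81787109375) [[0.52574865 0.0600209  0.03      ]]
recess [[0.58221739 0.06806655 0.02      ]
 [0.62316457 0.03209348 0.02      ]
 [0.58419663 0.02914831 0.02      ]]
```

send_rows --plan '[{"linear": [0.03,0,0],"turn": [0,0,0],"hand": 0.65},{"linear": [0.07,0,0],"turn": [0,0,0],"hand": 0.65},{"linear": [0.11,0,0],"turn": [0,0,0],"hand": 0.65},{"linear": [0.15,0,0],"turn": [0,0,0],"hand": 0.65},{"linear": [0.18,0,0],"turn": [0,0,0],"hand": 0.65},{"linear": [0.205,0,0],"turn": [0,0,0],"hand": 0.65},{"linear": [0.23,0,0],"turn": [0,0,0],"hand": 0.65},{"linear": [0.255,0,0],"turn": [0,0,0],"hand": 0.65},{"linear": [0.275,0,0],"turn": [0,0,0],"hand": 0.65},{"linear": [0.29,0,0],"turn": [0,0,0],"hand": 0.65},{"linear": [0.305,0,0],"turn": [0,0,0],"hand": 0.65},{"linear": [0.315,0,0],"turn": [0,0,0],"hand": 0.65}]'

```text
time: 4.35
position: [0.5794, 0.0255, 0.194]
tcp_rot: [0.001, 0.911, 0.412, 0.001]
wrist_force: [-0.4, -0.0, 1.0]
gripper_width: 0.351
```

Run:
```python
from h import *
s=r.sense();print(s["time"],s["position"],s["wrist_force"])
im,c=grab("wrist"); cv2.imwrite(f"pics/d_wrist.png",im[:,:,::-1])
```

```text
4.35 [0.57937803 0.02545238 0.19397585] [-0.44566548 -0.00627994  0.98983392]
```

View pics/d_wrist.png

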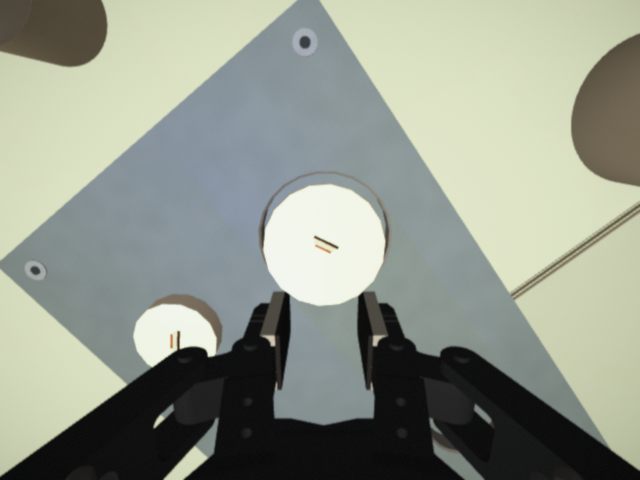

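Run:
```python
from h import *
c=optics.get_calibration("wrist")
im=cv2.imread("pics/d_wrist.png");g=cv2.cvtColor(im,cv2.COLOR_BGR2GRAY)
b=(g>215).astype(np.uint8)
for k in cv2.findContours(b,cv2.RETR_EXTERNAL,cv2.CHAIN_APPROX_NONE)[0]:
    if 4000<cv2.contourArea(k)<16000:
        e=cv2.fitEllipse(k);print(e,unproj(e[0],.03,c),unproj(e[0],.027,c))
print("rim far",unproj([(325,172),(260,235),(390,235)],.02,c))
cv2.imwrite("pics/d_crop.png",cv2.resize(im[150:330,230:420],None,fx=3.3,fy=3.3,interpolation=cv2.INTER_CUBIC))
```

```text
((323.7743225097656, 244.56419372558594), (119.16254425048828, 119.70417785644531), 52.43946075439453) [[0.60186341 0.04986053 0.03      ]] [[0.6012185  0.04911113 0.027     ]]
((127.48310852050781, 112.22480010986328), (68.69312286376953, 332.47125244140625), 48.626346588134766) [[0.58245835 0.13202244 0.03      ]] [[0.5813771  0.13312053 0.027     ]]
rim far [[0.62005171 0.06977574 0.02      ]
 [0.58249112 0.06813368 0.02      ]
 [0.62328258 0.032221   0.02      ]]
```

View pics/d_crop.png

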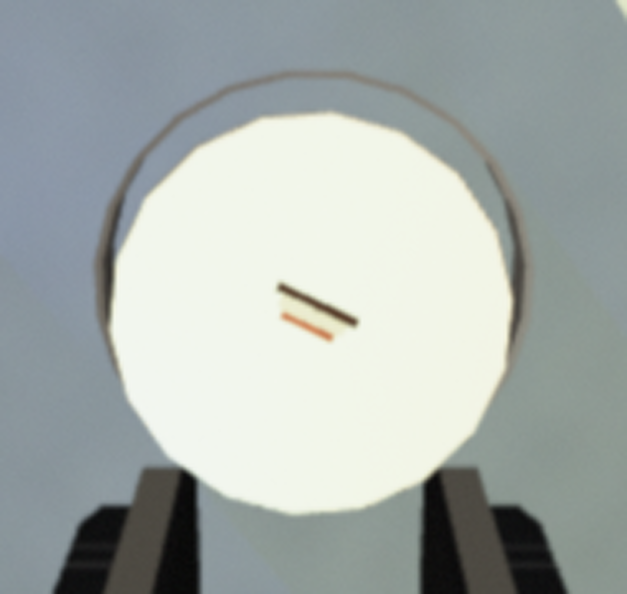

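send_rows --plan '[{"linear": [0.01,0,0],"turn": [0,0,0],"hand": 0.65},{"linear": [0.015,0,0],"turn": [0,0,0],"hand": 0.65},{"linear": [0.02,0,0],"turn": [0,0,0],"hand": 0.65},{"linear": [0.02,0,0],"turn": [0,0,0],"hand": 0.65}]'

```text
time: 4.8
position: [0.5822, 0.0286, 0.194]
tcp_rot: [0.001, 0.911, 0.412, 0.001]
wrist_force: [-0.2, -0.4, 0.3]
gripper_width: 0.349
```

Run:
```python
from h import *
s=r.sense();print(s["time"],s["position"],s["wrist_force"])
im,c=grab("wrist"); cv2.imwrite(f"pics/e_crop.png",cv2.resize(im[150:330,230:420,::-1],None,fx=3.3,fy=3.3,interpolation=cv2.INTER_CUBIC))
```

```text
4.8 [0.58221647 0.02859517 0.19402523] [-0.24631038 -0.41402021  0.31816238]
```

View pics/e_crop.png

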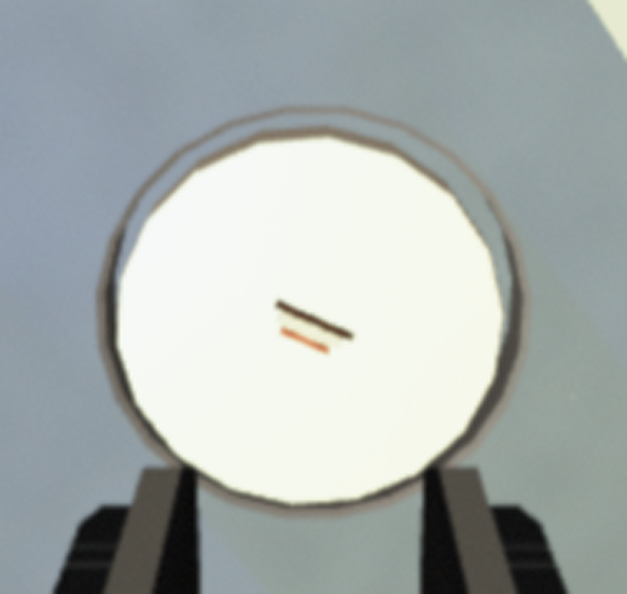

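Run:
```python
from h import *
s=r.sense();print(s["time"],np.round(s["q"],3))
```

```text
4.85 [-9.500e-02  4.500e-01 -2.580e-01  8.590e-01 -1.000e-03  2.198e+00]
```

send_rows --plan '[{"linear": [0,0,-0.12],"turn": [0,0,0],"hand": 0.65},{"linear": [0,0,-0.25],"turn": [0,0,0],"hand": 0.65},{"linear": [0,-0.1,-0.25],"turn": [0,0,-0.14],"hand": 0.72},{"linear": [0,-0.2,-0.25],"turn": [0,0,-0.28],"hand": 0.72},{"linear": [0,-0.3,-0.25],"turn": [0,0,-0.42],"hand": 0.72},{"linear": [0,-0.4,-0.25],"turn": [0,0,-0.56],"hand": 0.72},{"linear": [0.002,-0.505,-0.25],"turn": [0,0,-0.7],"hand": 0.72},{"linear": [0.002,-0.505,-0.25],"turn": [0,0,-0.84],"hand": 0.72},{"linear": [0.002,-0.505,-0.25],"turn": [0,0,-0.98],"hand": 0.72},{"linear": [0.002,-0.505,-0.25],"turn": [0,0,-0.98],"hand": 0.72},{"linear": [0.002,-0.505,-0.25],"turn": [0,0,-0.98],"hand": 0.72}]'

```text
time: 5.95
position: [0.5065, 0.0956, 0.2438]
tcp_rot: [0.001, 0.594, 0.805, 0.001]
wrist_force: [0.6, -0.1, -0.1]
gripper_width: 0.28
```

Run:
```python
from h import *
s=r.sense();print(s["time"],s["position"],s["tcp_rot"],s["gripper_width"])
q=s["tcp_rot"];print(np.degrees(2*np.arctan2(q[2],q[1])))
im,c=grab("wrist"); cv2.imwrite(f"pics/f_wrist.png",im[:,:,::-1])
im,c=grab("side"); cv2.imwrite(f"pics/f_side.png",cv2.resize(im[180:380,170:430,::-1],None,fx=3,fy=3,interpolation=cv2.INTER_CUBIC))
```

```text
5.95 [0.50648099 0.09558329 0.24375898] [1.48937012e-03 5.93594942e-01 8.04762387e-01 5.72321728e-04] 0.27969939134362537
107.17482570065701
```

View pics/f_side.png

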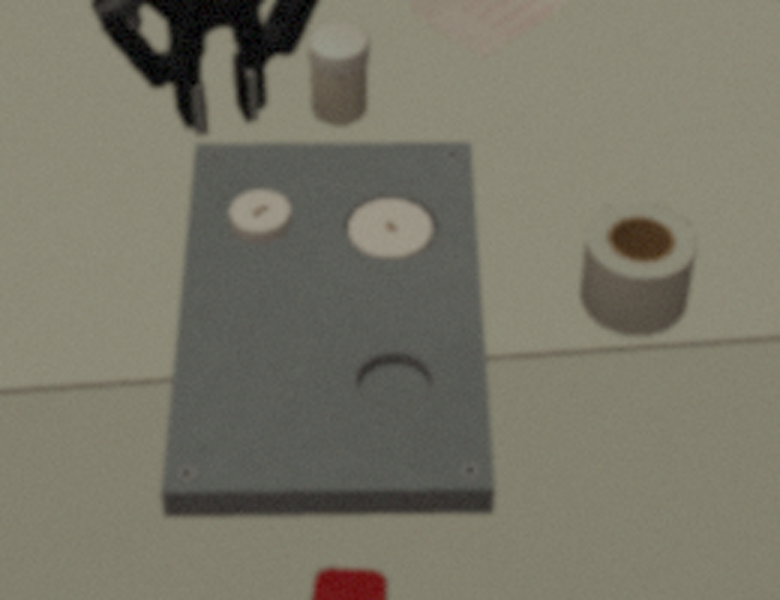

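View pics/f_wrist.png

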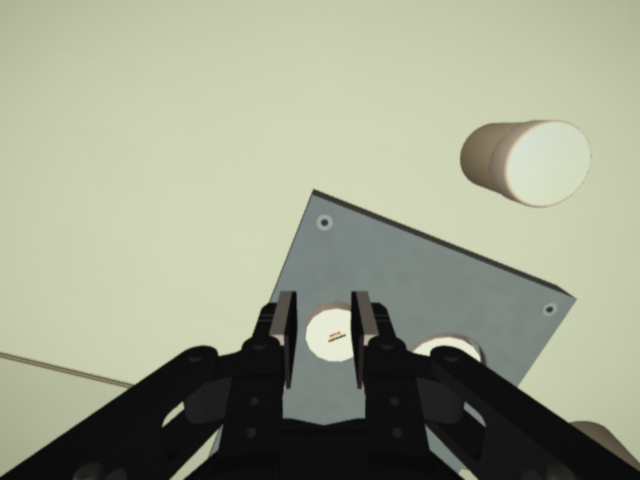

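Run:
```python
from h import *
c=optics.get_calibration("wrist")
print(unproj([(548,163),(505,163),(590,163)],.058,c))
# knuckle positions assume depth range
s=r.sense();p=s["position"]
print(unproj([(400,350),(440,360),(560,440)],p[2]-.13,c)-p, unproj([(400,350),(440,360),(560,440)],p[2]-.10,c)-p)
```

```text
[[0.57935751 0.18315642 0.058     ]
 [0.56186083 0.17771901 0.058     ]
 [0.59645904 0.18847105 0.058     ]]
[[ 0.020999    0.01516439 -0.13      ]
 [ 0.03482599  0.01546485 -0.13      ]
 [ 0.0886137  -0.00284178 -0.13      ]] [[ 0.00759669  0.03282077 -0.1       ]
 [ 0.01724099  0.03303034 -0.1       ]
 [ 0.05475783  0.0202615  -0.1       ]]
```

send_rows --plan '[{"linear": [0,0,0],"turn": [0,0,-0.1],"hand": 0.72},{"linear": [0,0,0.1],"turn": [0,0,-0.169],"hand": 0.72},{"linear": [0,0,0.2],"turn": [0,0,-0.169],"hand": 0.72},{"linear": [0,0,0.245],"turn": [0,0,-0.169],"hand": 0.72},{"linear": [0,0,0.245],"turn": [0,0,-0.169],"hand": 0.72},{"linear": [0,0,0.245],"turn": [0,0,-0.169],"hand": 0.72}]'

```text
time: 6.65
position: [0.5068, 0.0954, 0.1948]
tcp_rot: [0.001, 0.52, 0.854, 0.0]
wrist_force: [0.6, -0.0, 0.0]
gripper_width: 0.282
```

Run:
```python
from h import *
s=r.sense();print(s["time"],s["position"],s["wrist_force"],s["gripper_width"])
q=s["tcp_rot"];a=2*np.arctan2(q[2],q[1]);print(np.degrees(a))
im,c=grab("wrist"); cv2.imwrite(f"pics/g_wrist.png",im[:,:,::-1])
x=np.array([np.cos(a),np.sin(a)]);y=np.array([np.sin(a),-np.cos(a)])
for P in ([.5252,.0597],[.5922,-.070]): d=np.array(P)-s["position"][:2];print(d@x,d@y)
```

```text
6.65 [0.50681368 0.09540899 0.19481827] [ 0.59873177 -0.01040836  0.00460701] 0.28221114097412436
117.26947756478667
-0.040164515550672325 -1.81124154648009e-05
-0.18614764315624296 0.00011016266268217052
```

View pics/g_wrist.png

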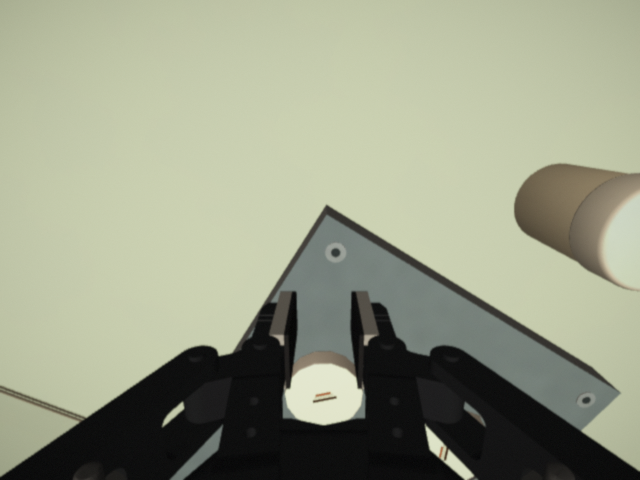

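send_rows --plan '[{"linear": [-0.03,0,0.002],"turn": [0,0,0],"hand": 0.72},{"linear": [-0.06,0,0.002],"turn": [0,0,0],"hand": 0.72},{"linear": [-0.08,0,0.002],"turn": [0,0,0],"hand": 0.72},{"linear": [-0.11,0,0.002],"turn": [0,0,0],"hand": 0.72},{"linear": [-0.15,0,0.002],"turn": [0,0,0],"hand": 0.72},{"linear": [-0.19,0,0.002],"turn": [0,0,0],"hand": 0.72},{"linear": [-0.23,0,0.002],"turn": [0,0,0],"hand": 0.72},{"linear": [-0.27,0,0.002],"turn": [0,0,0],"hand": 0.72},{"linear": [-0.31,0,0.002],"turn": [0,0,0],"hand": 0.72},{"linear": [-0.35,0,0.002],"turn": [0,0,0],"hand": 0.72},{"linear": [-0.38,0,0.002],"turn": [0,0,0],"hand": 0.72},{"linear": [-0.4,0,0.002],"turn": [0,0,0],"hand": 0.72}]'

```text
time: 7.9
position: [0.5438, 0.0237, 0.1946]
tcp_rot: [0.002, 0.521, 0.854, 0.0]
wrist_force: [0.4, 0.0, -0.2]
gripper_width: 0.282
```

Run:
```python
from h import *
s=r.sense();print(s["time"],s["position"],s["wrist_force"],s["gripper_width"])
q=s["tcp_rot"];a=2*np.arctan2(q[2],q[1]);print(np.degrees(a))
x=np.array([np.cos(a),np.sin(a)]);y=np.array([np.sin(a),-np.cos(a)])
im,c=grab("wrist"); cv2.imwrite(f"pics/i_wrist.png",im[:,:,::-1])
im,c=grab("scene"); cv2.imwrite(f"pics/i_scene.png",cv2.resize(im[180:380,210:440,::-1],None,fx=3,fy=3,interpolation=cv2.INTER_CUBIC))
for P in ([.5922,-.070],): d=np.array(P)-s["position"][:2];print(d@x,d@y)
```

```text
7.9 [0.54381765 0.02374426 0.19464293] [ 0.42905171  0.02540139 -0.16119005] 0.282406348577485
117.26789392802621
-0.10549329704098039 5.673888931033602e-05
```

View pics/i_wrist.png

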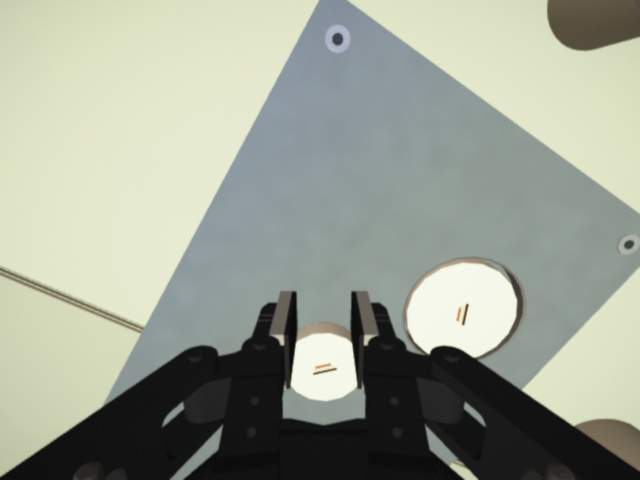

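View pics/i_scene.png

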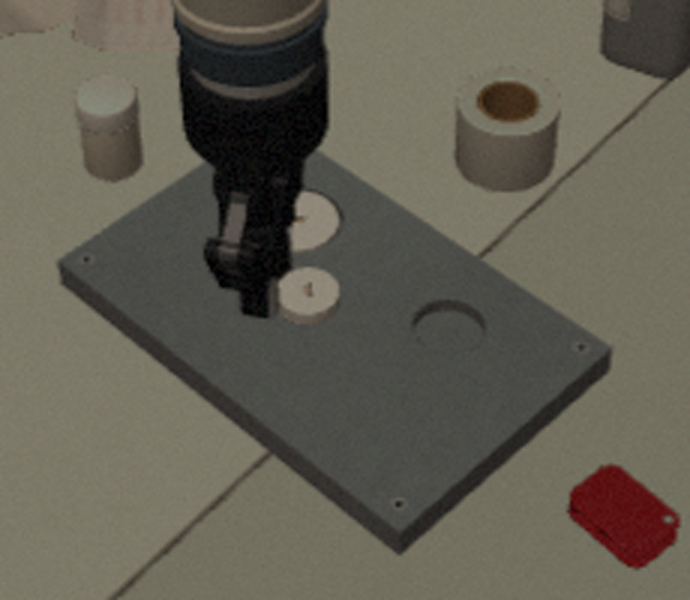

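send_rows --plan '[{"linear": [-0.03,0,0],"turn": [0,0,0],"hand": 0.72},{"linear": [-0.07,0,0],"turn": [0,0,0],"hand": 0.72},{"linear": [-0.115,0,0],"turn": [0,0,0],"hand": 0.72},{"linear": [-0.16,0,0],"turn": [0,0,0],"hand": 0.72},{"linear": [-0.205,0,0],"turn": [0,0,0],"hand": 0.72},{"linear": [-0.245,0,0],"turn": [0,0,0],"hand": 0.72},{"linear": [-0.28,0,0],"turn": [0,0,0],"hand": 0.72},{"linear": [-0.31,0,0],"turn": [0,0,0],"hand": 0.72},{"linear": [-0.335,0,0],"turn": [0,0,0],"hand": 0.72},{"linear": [-0.36,0,0],"turn": [0,0,0],"hand": 0.72},{"linear": [-0.38,0,0],"turn": [0,0,0],"hand": 0.72},{"linear": [-0.395,0,0],"turn": [0,0,0],"hand": 0.72}]'

```text
time: 9.2
position: [0.5801, -0.0466, 0.1948]
tcp_rot: [0.002, 0.521, 0.854, 0.0]
wrist_force: [0.1, -1.1, 0.5]
gripper_width: 0.281
```

send_rows --plan '[{"linear": [-0.015,0,0],"turn": [0,0,0],"hand": 0.72},{"linear": [-0.025,0,0],"turn": [0,0,0],"hand": 0.72},{"linear": [-0.03,0,0],"turn": [0,0,0],"hand": 0.72},{"linear": [-0.03,0,0],"turn": [0,0,0],"hand": 0.72}]'

```text
time: 9.6
position: [0.5829, -0.052, 0.1948]
tcp_rot: [0.002, 0.521, 0.854, 0.0]
wrist_force: [-0.1, -0.2, -0.4]
gripper_width: 0.28
```

Run:
```python
from h import *
s=r.sense();print(s["time"],s["position"],s["wrist_force"],s["gripper_width"])
im,c=grab("wrist"); cv2.imwrite(f"pics/j_wrist.png",im[:,:,::-1])
im,c=grab("scene"); cv2.imwrite(f"pics/j_scene.png",cv2.resize(im[180:380,210:440,::-1],None,fx=3,fy=3,interpolation=cv2.INTER_CUBIC))
```

```text
9.6 [ 0.58287202 -0.05199727  0.19481439] [-0.05972993 -0.16439175 -0.42223555] 0.2803660615445167
```

View pics/j_wrist.png

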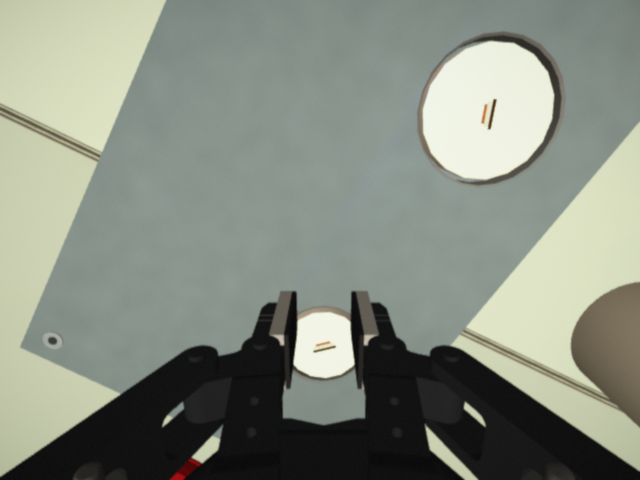

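View pics/j_scene.png

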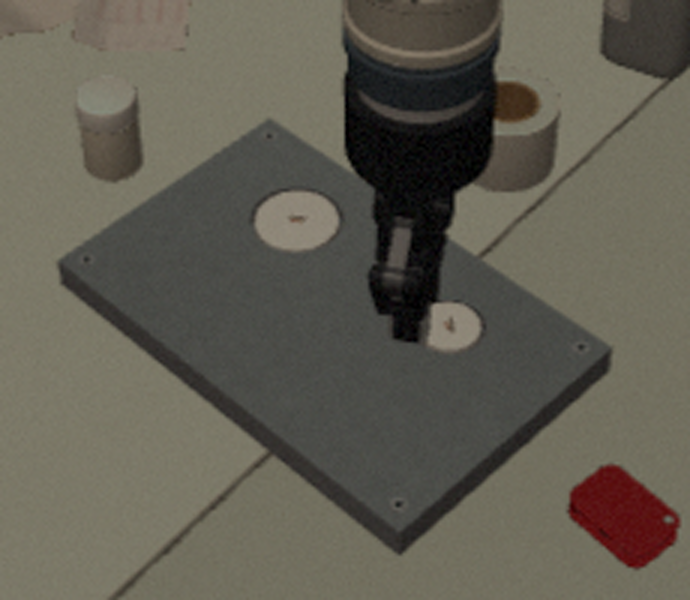

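send_rows --plan '[{"linear": [0,0,-0.15],"turn": [0,0,0],"hand": 0.72},{"linear": [0,0,-0.35],"turn": [0,0,0],"hand": 0.72},{"linear": [-0.1,0,-0.6],"turn": [0,0,0],"hand": 0.72},{"linear": [-0.1,0,-0.8],"turn": [0,0,0],"hand": 0.72},{"linear": [-0.1,0,-0.8],"turn": [0,0,0],"hand": 0.72},{"linear": [-0.1,0,-0.8],"turn": [0,0,0],"hand": 0.72}]'

```text
time: 10.3
position: [0.5914, -0.0694, 0.3558]
tcp_rot: [0.003, 0.521, 0.854, 0.001]
wrist_force: [-0.3, 0.4, -1.5]
gripper_width: 0.281
```

Run:
```python
from h import *
s=r.sense();print(s["time"],s["position"],s["wrist_force"])
for n in("wrist","side"):
    im,c=grab(n); cv2.imwrite(f"pics/k_{n}.png",im[:,:,::-1])
    o=rect(im,c,.02,.50,.68,-.13,.11,3000)
    cv2.imwrite(f"pics/kr_{n}.png",o[:,:,::-1])
    g=cv2.cvtColor(o,cv2.COLOR_RGB2GRAY);_,b=cv2.threshold(g,0,255,cv2.THRESH_OTSU)
    for k in cv2.findContours(b,cv2.RETR_LIST,cv2.CHAIN_APPROX_NONE)[0]:
        (u,v),rr=cv2.minEnclosingCircle(k)
        if 40<rr<95 and cv2.contourArea(k)>.8*np.pi*rr*rr:
            e=cv2.fitEllipse(k);print(n,np.array(e[1])/6,.68-e[0][1]/3000,.11-e[0][0]/3000)
```

```text
10.3 [ 0.5913941  -0.06944477  0.35578893] [-0.27902792  0.35631106 -1.45366872]
wrist [17.64769618 17.74843725] 0.5920351664225261 -0.0700430908203125
wrist [24.50690206 24.78116353] 0.600712870279948 0.04892302958170573
side [17.54203415 18.22208659] 0.5911170145670573 -0.06941794840494793
side [24.61771901 25.42340342] 0.5996094156901042 0.049589894612630206
```

View pics/kr_wrist.png

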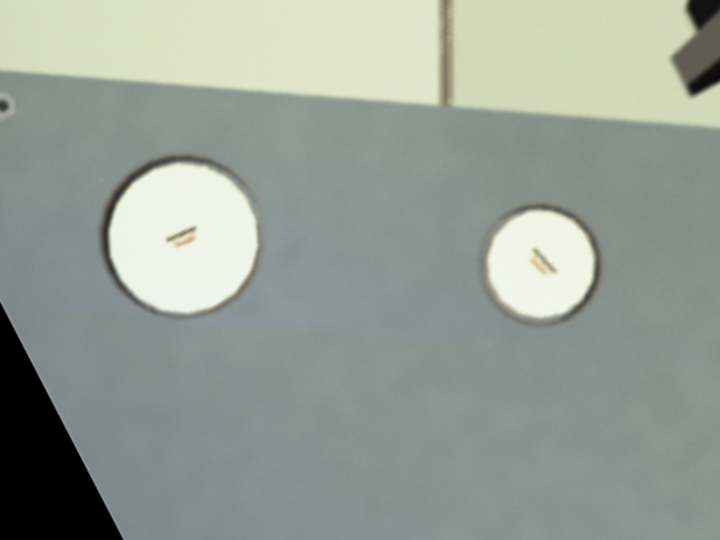

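View pics/k_side.png

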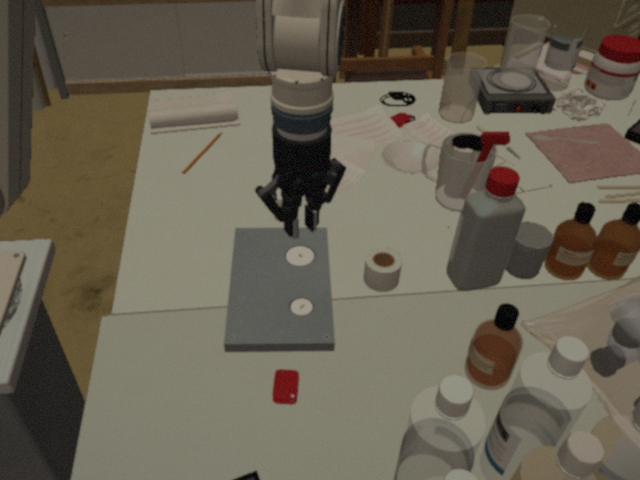

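The rectified view shows both discs flat inside their recess rims, with centres at about (182, 237) px for the large disc and (541, 264) px for the small one. Their apparent sizes match a top at z = 20 mm. The pot, loupe and tape look unmoved, and the arm is clear.

Run:
```python
from h import *
print(r.sign_off())
```

```text
the job is handed in; nothing more can be done
None
```

Both discs are in their own recesses and the job is handed in, at about 10.4 s of the 45 s allowed. I pushed each one in a straight diagonal with the two part-closed fingertips, large disc first, and never gripped or lifted either.

**Final position:** two cameras put both discs well inside the 4.5 mm limit. The two views disagree by about 1 mm, within the 2 mm calibration accuracy.

| Disc | Wrist camera, offset from recess centre | Side camera, offset from recess centre |
|---|---|---|
| Large | about 1.7 mm | about 2.6 mm |
| Small | about 0.2 mm | about 1.2 mm |

**Flush and flat:** both discs look round in the wrist view, and their apparent size matches a top level with the holder. I judged height and tilt only from this, not by direct measurement.

**Other checks:**
- The wrist force stayed below 2 N at every reading, though I only read it between moves.
- The pot, loupe and tape looked unmoved by eye; I didn't measure their final positions.
- On the first push the large disc stopped short, tilted into the recess. About 4 mm more dropped it home.

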